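# Try solenoid plungers and sort out the stickers

## Robot

A 6-joint arm with a two-finger parallel gripper is mounted at the origin on the work surface. World frame = base frame: x ahead of the robot, y to its left, z up, the work surface at z = 0. Lengths are in mm, angles in rad, forces in N, time in s.
With the tool pointing down it reaches from about 400 to 825 mm from the base axis. Payload 7 kg.
Tool frame: the origin (TCP) lies at the very end of the fingers, on their centre line; the grasp point (between the pads) lies 19 mm behind it; z points along the fingers, y is the line along which they close (so a half turn about z gives the same grasp; the last joint's range is limited). The gripper opens to 88 mm and grips with 3 to 60 N. Pads are 19 mm wide; open, the fingers measure 130 mm over their backs; the gripper's body (78 mm by 193 mm) begins 47 mm behind the grasp point.
Start: joints at [-1.033, 0.359, 0.012, 0, -1.224, -0.288], TCP at [166.841, -654.033, 226.561] pointing down, gripper open.
Joint ranges: [-3.07, 3.07], [-1.43, 2.12], [-1.02, 1.25], [-3.03, 1.67], [-3.05, -0], [-3.03, 3.03]. Speed limits (rad/s): [2.39, 2.39, 3.01, 3.14, 3.14, 3.14].

## Interface

Orientations are given as a unit quaternion [x, y, z, w].
In Python, from plant import bot gives the robot as it stands. Calls block until the motion is done:
- bot.move_ptp(position, orientation): joint-space move of the TCP to a pose.
- bot.line_to(position, velocity=150, ori=None): straight line of the TCP; ori=None keeps the orientation; velocity is the mean speed in mm/s.
- bot.move_joints(angles): joint-space move.
- bot.move_gripper(opening, force=None): finger opening in mm; force is the grip in N (None keeps the last); returns when the fingers have stopped.
- bot.pause(seconds).
- bot.solve_ik(position, orientation): joint angles nearest the present ones, or None.
- bot.read_state(): the state.
- bot.camera(name): name is "side" or "top"; returns the picture (400x640x3 uint8, red, green, blue); there is no depth.
- bot.get_calibration(name): a dict with "fx", "fy", "cx", "cy" (pixels), "view" (4x4, takes a point from world to camera coordinates). Camera axes: x right, y up, looking along -z (the intrinsics and any distortion apply to the point x, -y, -z); pixel columns grow to the right and rows downward; lengths in mm; the calibration is good to about 2 mm. A picture is of the moment at which its call begins. get_calibration takes no time and is no camera call.
A pose or a line that the arm cannot do raises bot.Unreachable and nothing moves.
- bot.close_job(): hands the job in; it is judged then, once.
The state is a dict: "t": time; "joint_pos": joint angles; "qvel": joint speeds; "tau": joint torques, N m; "tcp_pos": TCP position; "eef_rot": TCP orientation; "contact_force": force on the tool from outside, world axes, zero at the start; "moment": the same for the moment, N m; "width": finger opening in mm; "finger_force": force on a finger pad.
Only numpy, scipy, OpenCV 4.12 (cv2) and the standard library are available. Lean on these libraries where they do the work, as an engineer would, in place of code of your own. Each camera call takes 0.05 s, during which the arm holds its last target. There are 200 camera calls.

## Task

Take the solenoid units one by one out of the blue bin and push each plunger in through its whole stroke (the test stand is there to push against), firmly but without ramming it. Units whose plunger goes fully home end lying in the white tray with the plunger left in; units whose plunger sticks part-way end lying in the red tray, pushed in as far as it went. Lay them side by side, not on top of one another, and leave the other things on the bench alone.

Things in the scene. Friction and masses are not known exactly. Their poses are not given: they have to be found in the camera images.
- unit_a_center (a point): solenoid unit a (may be absent; all look alike): centre of its black box housing, 60 long (x) x 36 x 36 mm, two yellow bands, 130 to 210 g, lying flat in the bin. A round white plunger head (24 mm dia, 8 thick, on a rod) sticks out of the middle of its -x end: outer face 64 mm from this point when right out, 38 mm when fully home. z up; underside 18 mm below this point.
- plunger_a (a joint): plunger of unit a, m: 0 = right out, 0.026 = fully home (head against the housing). Starts 0 to 0.004. A sound plunger slides home against about 3 N and stays where it is pushed; a sticking one slides as easily at first, then stops dead after 8 to 17 mm in all and goes no further.
- unit_b_center (a point): solenoid unit b (may be absent; all look alike): centre of its black box housing, 60 long (x) x 36 x 36 mm, two yellow bands, 130 to 210 g, lying flat in the bin. A round white plunger head (24 mm dia, 8 thick, on a rod) sticks out of the middle of its -x end: outer face 64 mm from this point when right out, 38 mm when fully home. z up; underside 18 mm below this point.
- plunger_b (a joint): plunger of unit b, m: 0 = right out, 0.026 = fully home (head against the housing). Starts 0 to 0.004. A sound plunger slides home against about 3 N and stays where it is pushed; a sticking one slides as easily at first, then stops dead after 8 to 17 mm in all and goes no further.
- unit_c_center (a point): solenoid unit c (may be absent; all look alike): centre of its black box housing, 60 long (x) x 36 x 36 mm, two yellow bands, 130 to 210 g, lying flat in the bin. A round white plunger head (24 mm dia, 8 thick, on a rod) sticks out of the middle of its -x end: outer face 64 mm from this point when right out, 38 mm when fully home. z up; underside 18 mm below this point.
- plunger_c (a joint): plunger of unit c, m: 0 = right out, 0.026 = fully home (head against the housing). Starts 0 to 0.004. A sound plunger slides home against about 3 N and stays where it is pushed; a sticking one slides as easily at first, then stops dead after 8 to 17 mm in all and goes no further.
- unit_d_center (a point): solenoid unit d (may be absent; all look alike): centre of its black box housing, 60 long (x) x 36 x 36 mm, two yellow bands, 130 to 210 g, lying flat in the bin. A round white plunger head (24 mm dia, 8 thick, on a rod) sticks out of the middle of its -x end: outer face 64 mm from this point when right out, 38 mm when fully home. z up; underside 18 mm below this point.
- plunger_d (a joint): plunger of unit d, m: 0 = right out, 0.026 = fully home (head against the housing). Starts 0 to 0.004. A sound plunger slides home against about 3 N and stays where it is pushed; a sticking one slides as easily at first, then stops dead after 8 to 17 mm in all and goes no further.
- unit_e_center (a point): solenoid unit e (may be absent; all look alike): centre of its black box housing, 60 long (x) x 36 x 36 mm, two yellow bands, 130 to 210 g, lying flat in the bin. A round white plunger head (24 mm dia, 8 thick, on a rod) sticks out of the middle of its -x end: outer face 64 mm from this point when right out, 38 mm when fully home. z up; underside 18 mm below this point.
- plunger_e (a joint): plunger of unit e, m: 0 = right out, 0.026 = fully home (head against the housing). Starts 0 to 0.004. A sound plunger slides home against about 3 N and stays where it is pushed; a sticking one slides as easily at first, then stops dead after 8 to 17 mm in all and goes no further.
- unit_f_center (a point): solenoid unit f (may be absent; all look alike): centre of its black box housing, 60 long (x) x 36 x 36 mm, two yellow bands, 130 to 210 g, lying flat in the bin. A round white plunger head (24 mm dia, 8 thick, on a rod) sticks out of the middle of its -x end: outer face 64 mm from this point when right out, 38 mm when fully home. z up; underside 18 mm below this point.
- plunger_f (a joint): plunger of unit f, m: 0 = right out, 0.026 = fully home (head against the housing). Starts 0 to 0.004. A sound plunger slides home against about 3 N and stays where it is pushed; a sticking one slides as easily at first, then stops dead after 8 to 17 mm in all and goes no further.
- bin: blue parts bin with the units lying in it, fixed. Outside 250 (x) x 280 (y) x 42 mm high, walls and floor 5 mm; origin centre of its underside on the bench. The units lie with plungers roughly to its -x side, in up to two rows of three, about 40 mm apart sideways.
- stand: fixed test stand; origin on the bench. Base plate 8 mm high, x -57 to 58, y +-35 mm. A unit lies on it, plunger to -x, back to a steel stop wall, 44 mm high, face at x = 38 mm. Cheeks at x 20 to 38, 30 mm high, inner faces y = +-23 mm. A unit set with its centre at x = y = 0 slides 8 mm back to the stop (about 1 N) when its plunger is pushed. Grip it mid-housing or nearer the plunger to clear the cheeks.
- pass_tray: white loose shallow open tray for the good units, 500 g. Outside 140 (x) x 250 (y) x 32 mm high, walls and floor 5 mm; origin centre of its underside. Room for three units side by side along y, each lying along x (70 mm pitch).
- reject_tray: red loose shallow open tray for the sticking units, 500 g. Outside 140 (x) x 250 (y) x 32 mm high, walls and floor 5 mm; origin centre of its underside. Room for three units side by side along y, each lying along x (70 mm pitch).
- driver: screwdriver lying on the bench; a bystander, to be left alone
- tape: yellow tape ring, 90 mm dia, 20 high; a bystander, to be left alone
- flux: amber bottle, 50 mm dia, 110 high; a bystander, to be left alone
- brush: brush lying on the bench; a bystander, to be left alone
- spanner: open spanner lying on the bench, between robot and test stand, under 15 mm high; a bystander, to be left alone

How it is judged (in metres and radians):
At the end, for the whole second after the job is handed in: Sound units: plunger at least 22.5 of 26 mm in, lying on the floor of the white tray. Sticking units: plunger within 3 mm of where it stops dead, lying on the floor of the red tray. Centres inside the tray, under 34 mm above its underside; all at rest (value of joint each of plunger_a, plunger_d, plunger_e above 0.0225 m and x of unit_a_center in the frame of pass_tray between -0.062 and 0.062 m and y of unit_a_center in the frame of pass_tray between -0.115 and 0.115 m and z of each of unit_a_center, unit_d_center, unit_e_center in the frame of pass_tray below 0.034 m and linear speed of each of unit_a, unit_b, unit_c, unit_d, unit_e, unit_f below 0.02 m/s and value of joint plunger_b above 0.01 m and x of unit_b_center in the frame of reject_tray between -0.062 and 0.062 m and y of unit_b_center in the frame of reject_tray between -0.115 and 0.115 m and z of each of unit_b_center, unit_c_center, unit_f_center in the frame of reject_tray below 0.034 m and value of joint plunger_c above 0.006 m and x of unit_c_center in the frame of reject_tray between -0.062 and 0.062 m and y of unit_c_center in the frame of reject_tray between -0.115 and 0.115 m and x of unit_d_center in the frame of pass_tray between -0.062 and 0.062 m and y of unit_d_center in the frame of pass_tray between -0.115 and 0.115 m and x of unit_e_center in the frame of pass_tray between -0.062 and 0.062 m and y of unit_e_center in the frame of pass_tray between -0.115 and 0.115 m and value of joint plunger_f above 0.013 m and x of unit_f_center in the frame of reject_tray between -0.062 and 0.062 m and y of unit_f_center in the frame of reject_tray between -0.115 and 0.115 m); the robot touches nothing.
It fails at once if a plunger is rammed with more than 60 N (contact force between the fingers and plunger_a above 60 N or contact force between the fingers and plunger_b above 60 N or contact force between the fingers and plunger_c above 60 N or contact force between the fingers and plunger_d above 60 N or contact force between the fingers and plunger_e above 60 N or contact force between the fingers and plunger_f above 60 N).
It fails at once if a bystander is moved more than 5 cm (distance of any of driver, tape, flux, brush, spanner from where it was at the start of the episode above 0.05 m).
Of unit_a, unit_b, unit_c, unit_d, unit_e, unit_f only 3 to 4 are there at a start; the rules pass over those that are not, and their reading is None.
At some moment in a run one of pass_tray, reject_tray may be knocked a few centimetres aside while the robot is not near it.
Once in a run the grip may slacken for a moment while it holds something.
It also fails if it takes over 210 s, if anything falls off the work surface, if the arm or the gripper's body presses on something with over 40 N, if the wrist force passes 120 N, or if a joint passes its speed limit or range.

## Working session

There is one attempt and no reset: what is moved stays moved. The work goes in short steps, each a Python script; the robot and the scene stay as the last script left them, time stands still between calls to the robot, and variables do not carry over. Pictures are saved under pics/ and viewed, at most 14 in all, crops included, and the job is handed in when it is done.

```bash
ls; mkdir -p pics
python3 - <<'E'
from plant import bot
import cv2,numpy as np
for n in("top","side"):
    im=bot.camera(n); cv2.imwrite(f"pics/{n}0.png",im[:,:,::-1]); 
    print(n,{k:(np.round(v,3).tolist()) for k,v in bot.get_calibration(n).items()})
s=bot.read_state(); print({k:np.round(v,3).tolist() for k,v in s.items()})
E
```

```text
pics
top {'fx': 513.442, 'fy': 513.442, 'cx': 315.705, 'cy': 194.402, 'view': [[-0.023, -1.0, -0.004, -31.585], [0.982, -0.024, 0.186, -582.149], [-0.186, 0.0, 0.983, -1178.978], [0.0, 0.0, 0.0, 1.0]]}
side {'fx': 362.827, 'fy': 362.827, 'cx': 326.787, 'cy': 198.723, 'view': [[-0.979, -0.204, 0.016, 537.29], [0.155, -0.686, 0.711, -166.476], [-0.134, 0.698, 0.703, -948.071], [0.0, 0.0, 0.0, 1.0]]}
{'t': 0.1, 'joint_pos': [-1.033, 0.359, 0.011, -0.0, -1.224, -0.288], 'qvel': [-0.002, -0.001, 0.002, 0.0, 0.001, -0.001], 'tau': [-0.002, -58.416, 29.375, 7.016, 0.01, -0.0], 'tcp_pos': [166.727, -653.646, 225.711], 'eef_rot': [-0.125, 0.992, 0.001, -0.0], 'contact_force': [-0.107, -0.06, -0.277], 'moment': [-0.062, 0.042, -0.007], 'finger_force': 0.0, 'width': 87.696}
```

View pics/top0.png

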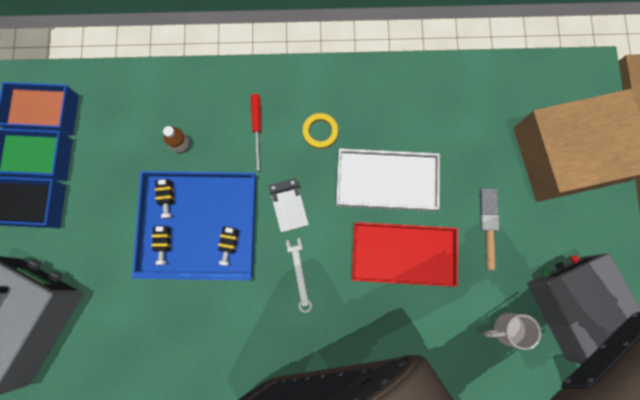

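View pics/side0.png

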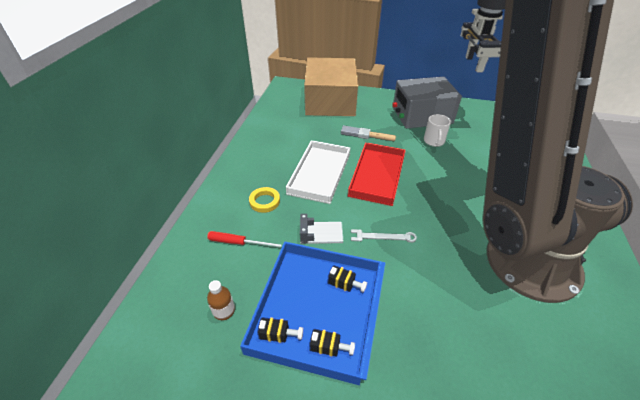

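The top view shows three units in the bin at about (164,194), (161,243) and (228,243). The stand is at (289,207), the white tray at (389,180) and the red one at (405,254). The side view confirms three units with their plungers toward the robot.

```bash
cat > h.py <<'E'
from plant import bot
import cv2,numpy as np
from scipy.spatial.transform import Rotation as R
def cal(n):
    c=bot.get_calibration(n); return c,np.array(c["view"])
def unproj(uv,z,n="top"):
    c,V=cal(n); o=-V[:3,:3].T@V[:3,3]
    d=V[:3,:3].T@np.array([(uv[0]-c["cx"])/c["fx"],-(uv[1]-c["cy"])/c["fy"],-1.])
    return (o+d*(z-o[2])/d[2])[:2]
def proj(p,n="top"):
    c,V=cal(n); q=V[:3,:3]@np.array(p,float)+V[:3,3]
    return np.array([c["fx"]*q[0]/-q[2]+c["cx"],c["fy"]*q[1]/q[2]+c["cy"]])
def down(yaw):   # tool down, tool y (closing line) at angle yaw+90deg; yaw = unit x direction
    yaw=(yaw+np.pi/2)%np.pi-np.pi/2
    return R.from_euler('z',yaw)*R.from_euler('x',np.pi)
def q(yaw): return down(yaw).as_quat().tolist()
def comps(m,amin):
    n,l,s,c=cv2.connectedComponentsWithStats(m.astype(np.uint8)); 
    return [np.argwhere(l==i)[:,::-1] for i in range(1,n) if s[i,4]>=amin]
def trays(im):
    """dict name->(centre xy, yaw of tray x axis): rectangle of the rim at z=32"""
    h=cv2.cvtColor(im,cv2.COLOR_RGB2HSV); H,S,Vv=[h[...,i].astype(int) for i in range(3)]
    roi=np.zeros(H.shape,bool); roi[120:320,322:475]=1
    out={}
    for n,m in(("white",(S<60)&(Vv>125)&roi),("red",((H<8)|(H>172))&(S>140)&(Vv>80)&roi)):
        pts=max(comps(m,300),key=len)
        w=np.array([unproj(p,32) for p in pts],np.float32)
        (c,sz,a)=cv2.minAreaRect(w)
        a=np.deg2rad(a if sz[0]<sz[1] else a+90); a=(a+np.pi/2)%np.pi-np.pi/2
        out[n]=(np.round(c,1),round(a,3),np.round(sorted(sz),0))
    return out
def units(im,roi=(165,285,130,258),ztop=41):
    """yellow bands centroid on the top face, head direction"""
    h=cv2.cvtColor(im,cv2.COLOR_RGB2HSV); H,S,Vv=[h[...,i].astype(int) for i in range(3)]
    r=np.zeros(H.shape,bool); r[roi[0]:roi[1],roi[2]:roi[3]]=1
    m=(H>15)&(H<35)&(S>100)&(Vv>90)&r
    m=cv2.dilate(m.astype(np.uint8),np.ones((5,5)))
    return [(p.mean(0).round(1),len(p),unproj(p.mean(0),ztop).round(1)) for p in comps(m,60)]
E
python3 - <<'E'
from h import *
im=bot.camera("top"); print(trays(im)); 
for u in units(im): print(u)
for u,v in((139,172),(255,172),(253,279),(133,277)): print('bin',unproj((u,v),42).round(0))
cv2.imwrite("pics/crop1.png",cv2.resize(im[168:284,130:320,::-1],None,fx=4.2,fy=4.2,interpolation=cv2.INTER_CUBIC))
E
```

```text
Traceback (most recent call last):
  File "h.py", line 27, in trays
    w=np.array([unproj(p,32) for p in pts],np.float32)
                ~~~~~~^^^^^^
  File "h.py", line 7, in unproj
    c,V=cal(n); o=-V[:3,:3].T@V[:3,3]
        ~~~^^^
  File "h.py", line 5, in cal
    c=bot.get_calibration(n); return c,np.array(c["view"])
ValueError: time passes only in moves, steps and waits
```

Too many calibration calls; I'll cache it.

```bash
sed -i 's/^def cal/import functools\n@functools.lru_cache\ndef cal/' h.py
python3 - <<'E'
from h import *
im=bot.camera("top"); print(trays(im)); 
for u in units(im): print(u)
for u,v in((139,172),(255,172),(253,279),(133,277)): print('bin',unproj((u,v),42).round(0))
cv2.imwrite("pics/crop1.png",cv2.resize(im[168:284,130:320,::-1],None,fx=4.2,fy=4.2,interpolation=cv2.INTER_CUBIC))
E
```

```text
{'white': (array([ 619.9, -224.3]), np.float64(-0.075), array([148., 255.])), 'red': (array([ 436.2, -255.1]), np.float64(-0.08), array([139., 250.]))}
(array([163.3, 192.6]), 321, array([597.3, 325.3]))
(array([160.3, 235.5]), 157, array([492.7, 329.1]))
(array([227.5, 241.1]), 341, array([475.4, 167.9]))
(array([160. , 244.5]), 164, array([471.1, 329.1]))
bin [650. 386.]
bin [643. 102.]
bin [384. 107.]
bin [396. 390.]
```

View pics/crop1.png

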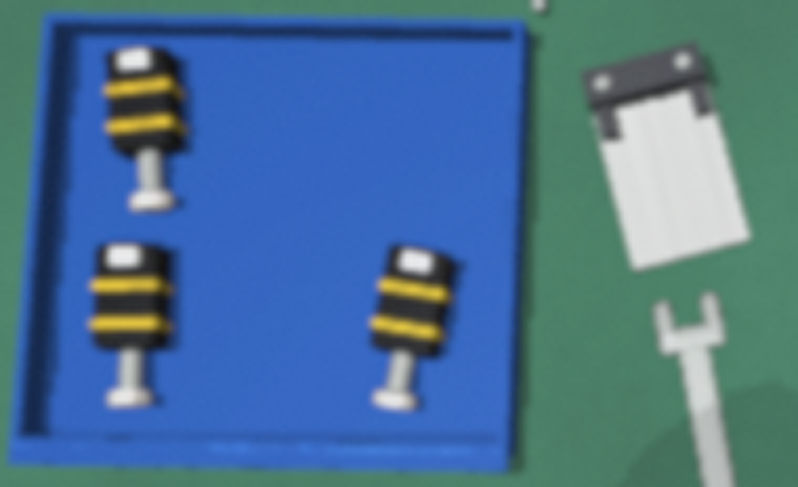

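Run:
```python
from h import *
import json
from scipy.optimize import least_squares
px=lambda c:np.array([129.6+c[0]/4.2,167.6+c[1]/4.2])
M=[(-57,35,8),(-57,-35,8),(58,35,44),(58,-35,44),(38,35,44),(38,-35,44)]
P=[px(c) for c in((632,270),(750,240),(583,72),(697,43),(590,108),(712,82))]
def pr(p,m): c,s=np.cos(p[2]),np.sin(p[2]); return proj((p[0]+c*m[0]-s*m[1],p[1]+s*m[0]+c*m[1],m[2]))
r=least_squares(lambda p:np.concatenate([pr(p,m)-v for m,v in zip(M,P)]),[560,20,.2])
print("stand",r.x.round(3)); print(r.fun.reshape(-1,2).round(1))
U=[]
for top,hd in(((139,105),(151,201)),((123,305),(129,398)),((409,308),(395,400))):
    a=unproj(px(top),41);b=unproj(px(hd),29);d=a-b
    U.append([*a,np.arctan2(d[1],d[0])]); print(np.round(U[-1],3),np.hypot(*d).round(1))
json.dump(dict(stand=r.x.tolist(),units=U),open("scene.json","w"))
```

```text
stand [5.60458e+02 2.21980e+01 2.24000e-01]
[[ 0.3  0.5]
 [-0.2  0.7]
 [-0.1  0.3]
 [ 0.7  0.3]
 [ 0.1 -0.5]
 [-0.9 -1.2]]
[5.97267e+02 3.26726e+02 9.40000e-02] 54.8
[4.81371e+02 3.32134e+02 2.90000e-02] 52.0
[ 4.75775e+02  1.69183e+02 -1.86000e-01] 52.0
```

```bash
cat >> h.py <<'E'
import json
SC=json.load(open("scene.json")); SX,SY,SA=SC["stand"]
def loc(p,a,m): c,s=np.cos(a),np.sin(a); return [p[0]+c*m[0]-s*m[1],p[1]+s*m[0]+c*m[1]]
T=lambda:round(bot.read_state()["t"],1)
def over(x,y,yaw,z=150): bot.move_ptp([x,y,z],q(yaw))
def info(tag):
    s=bot.read_state(); print(tag,"t",round(s["t"],1),"w",round(s["width"],1),"ff",round(s["finger_force"],1),"F",np.round(s["contact_force"],1),"tcp",np.round(s["tcp_pos"],1)); return s
def grasp(x,y,yaw,z,op=60,zh=150,force=30):
    bot.move_gripper(op); over(x,y,yaw,zh); bot.line_to([x,y,z],120)
    info("low"); bot.move_gripper(20,force); info("grip"); bot.line_to([x,y,zh],150); return info("up")
def put(x,y,yaw,z,op,zh=150):
    over(x,y,yaw,zh); info("over"); bot.line_to([x,y,z+25],150); bot.line_to([x,y,z],40); info("down")
    bot.move_gripper(op); bot.line_to([x,y,zh],150)
def push(lim=14,z=20,x0=-82,xend=-36):
    bot.move_gripper(0,30); a=loc((SX,SY),SA,(x0,0)); over(*a,SA,120); bot.line_to([*a,z],120)
    bot.pause(.2); u=np.array([np.cos(SA),np.sin(SA),0]); f0=bot.read_state()["contact_force"]@u; L=[]; x=x0
    while x<xend:
        x+=1; bot.line_to([*loc((SX,SY),SA,(x,0)),z],25); s=bot.read_state()
        f=-(s["contact_force"]@u-f0); tx=(np.array(s["tcp_pos"])-[SX,SY,0])@u; L.append((round(tx,1),round(f,1)))
        if f>lim: break
    print("push t",T(),L); return L
def backoff():
    a=loc((SX,SY),SA,(-85,0)); bot.line_to([*a,20],120); bot.line_to([*a,130],200)
E
python3 - <<'E'
from h import *
x,y,a=SC["units"][2]; a0=loc((x,y),a,(-4,0))
grasp(*a0,a,11,op=64)
p=loc((SX,SY),SA,(-3,0)); put(*p,SA,16,56)
im=bot.camera("top"); cv2.imwrite("pics/st1.png",cv2.resize(im[168:284,130:320,::-1],None,fx=4.2,fy=4.2,interpolation=cv2.INTER_CUBIC)); print(T())
E
```

```text
low t 5.2 w 64.1 ff 0.0 F [ 0.6 -0.2  0.6] tcp [472.2 170.2  11.6]
grip t 5.8 w 36.3 ff 30.0 F [-1.   0.8  2.5] tcp [472.1 170.1  11.2]
up t 6.9 w 35.8 ff 30.0 F [ 0.3 -0.5 -1.9] tcp [471.2 169.5 149. ]
over t 7.7 w 35.7 ff 30.0 F [-0.6  0.4 -1.1] tcp [557.1  20.9 148.8]
down t 9.3 w 35.5 ff 30.0 F [ 0.3  0.3 -1.4] tcp [557.6  21.5  15.9]
11.0
```

View pics/st1.png

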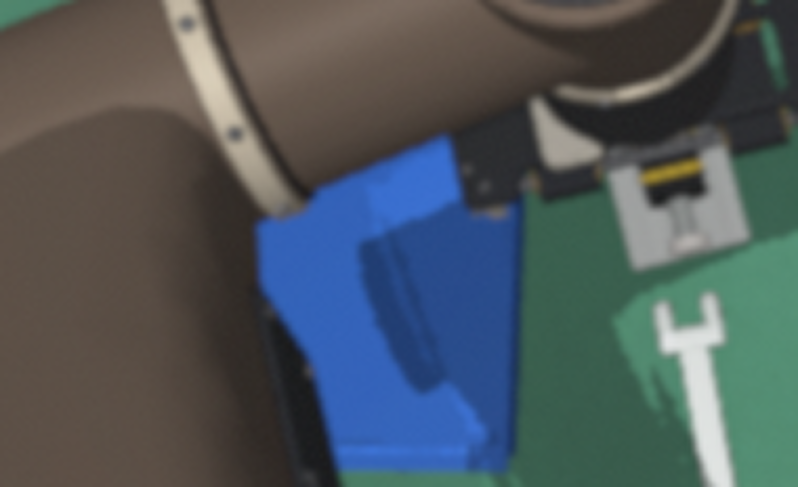

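The unit sits on the stand with its head at crop (690,238), near the plate edge. Now I push.

Run:
```python
from h import *
L=push(); info("end"); backoff(); print(T())
```

```text
push t 22.9 [(np.float64(-80.8), np.float64(-0.6)), (np.float64(-79.9), np.float64(0.6)), (np.float64(-79.0), np.float64(-0.5)), (np.float64(-77.9), np.float64(-0.7)), (np.float64(-76.9), np.float64(-0.5)), (np.float64(-75.9), np.float64(-0.4)), (np.float64(-74.9), np.float64(0.0)), (np.float64(-73.9), np.float64(0.6)), (np.float64(-72.9), np.float64(0.3)), (np.float64(-71.9), np.float64(-0.2)), (np.float64(-70.9), np.float64(0.7)), (np.float64(-69.9), np.float64(0.5)), (np.float64(-69.0), np.float64(-0.2)), (np.float64(-68.0), np.float64(0.4)), (np.float64(-67.1), np.float64(1.0)), (np.float64(-66.2), np.float64(1.1)), (np.float64(-64.8), np.float64(1.7)), (np.float64(-63.8), np.float64(0.3)), (np.float64(-62.9), np.float64(0.3)), (np.float64(-62.3), np.float64(2.2)), (np.float64(-61.1), np.float64(2.3)), (np.float64(-59.9), np.float64(1.5)), (np.float64(-58.9), np.float64(1.3)), (np.float64(-57.9), np.float64(3.2)), (np.float64(-56.9), np.float64(2.1)), (np.float64(-55.9), np.float64(0.9)), (np.float64(-54.9), np.float64(2.0)), (np.float64(-53.9), np.float64(2.0)), (np.float64(-52.9), np.float64(2.0)), (np.float64(-51.9), np.float64(2.4)), (np.float64(-50.8), np.float64(1.7)), (np.float64(-50.1), np.float64(2.1)), (np.float64(-50.1), np.float64(6.1)), (np.float64(-50.0), np.float64(9.0)), (np.float64(-50.0), np.float64(10.3)), (np.float64(-50.0), np.float64(12.2)), (np.float64(-49.9), np.float64(15.5))]
end t 22.9 w 0.7 ff 7.5 F [-15.6  -1.1  10.3] tcp [511.9  10.6  19.2]
24.1
```

Run:
```python
from h import *
bot.move_ptp([500,-130,200],q(SA))
a=bot.camera("top")[165:245,260:340]; b=bot.camera("side")[195:265,280:360]
cv2.imwrite("pics/st2.png",np.hstack([cv2.resize(i[:,:,::-1],(400,400),interpolation=cv2.INTER_CUBIC) for i in(a,b)]))
```

```text
(no output)
```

View pics/st2.png

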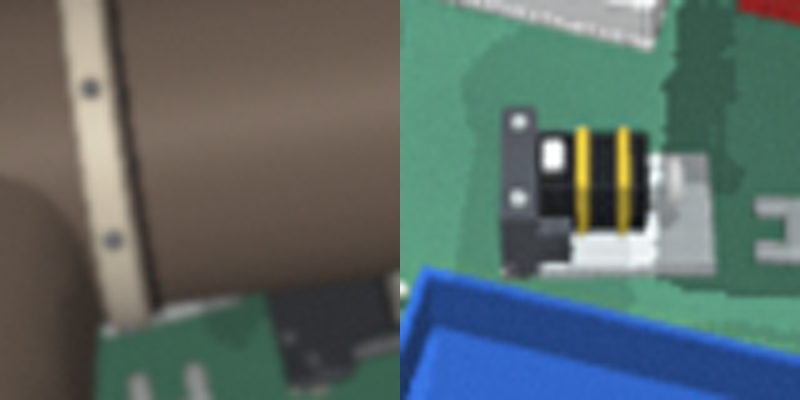

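The side view shows the housing back against the stop and the head well clear of the housing, a gap of about 10 mm. This unit sticks, so it goes to the red tray.

```bash
cat >> h.py <<'E'
def store(color,slot):
    p=loc((SX,SY),SA,(1,0)); grasp(*p,SA,14,op=56)
    t=trays(bot.camera("top")); print(t); c,a,sz=t[color]
    assert abs(sz[0]-143)<12 and abs(sz[1]-252)<12,"tray view"
    p=loc(c,a,(1,slot)); put(*p,a,12.5,46); print(T())
E
python3 - <<'E'
from h import *
store("red",-66)
E
```

```text
low t 27.9 w 56.2 ff 0.0 F [0.4 0.6 0. ] tcp [562.   22.5  14.7]
grip t 28.4 w 35.7 ff 30.0 F [-1.   0.3  3. ] tcp [561.6  22.5  14.4]
up t 29.4 w 35.9 ff 30.0 F [-0.3 -0.6 -2.2] tcp [560.7  22.3 148.9]
{'white': (array([ 619.9, -224.2]), np.float64(-0.076), array([148., 255.])), 'red': (array([ 436.2, -255.1]), np.float64(-0.08), array([139., 250.]))}
over t 30.9 w 36.0 ff 30.0 F [ 0.4 -0.1 -1.7] tcp [ 432.5 -320.5  150. ]
down t 32.5 w 36.0 ff 30.0 F [-0.4  0.5 -2. ] tcp [ 432.  -321.    12.5]
34.1
```

Trays are unmoved and visible. Next is unit 2: pick, set and push, with a faster push approach.

```bash
sed -i 's/x+=1; bot/x+=1.5; bot/; s/L.append((round(tx,1),round(f,1)))/L.append((float(round(tx,1)),float(round(f,1))))/; s/x0=-82/x0=-80/' h.py
cat >> h.py <<'E'
def shot(name):
    bot.move_ptp([500,-130,200],q(SA)); a=bot.camera("top")[130:310,320:480]; b=bot.camera("side")[195:265,280:360]
    cv2.imwrite(name,np.hstack([cv2.resize(i[:,:,::-1],(400,400),interpolation=cv2.INTER_CUBIC) for i in(a,b)]))
def test(i):
    x,y,a=SC["units"][i]; a0=loc((x,y),a,(-4,0))
    s=grasp(*a0,a,11,op=64)
    assert 33<s["width"]<39
    p=loc((SX,SY),SA,(-4,0)); put(*p,SA,16,56)
    L=push(); backoff(); return L
E
python3 - <<'E'
from h import *
test(1); shot("pics/u2.png"); print(T())
E
```

```text
low t 38.3 w 64.2 ff 0.0 F [ 0.1 -0.4  0.7] tcp [477.7 332.5  11.7]
grip t 38.9 w 35.7 ff 29.9 F [-0.8 -0.1  2.7] tcp [477.4 332.2  11.2]
up t 39.9 w 36.3 ff 29.9 F [ 0.3  0.1 -1.6] tcp [476.8 331.5 148.9]
over t 41.1 w 35.6 ff 29.9 F [ 1.   0.9 -1.5] tcp [556.7  22.  149.8]
down t 42.8 w 36.0 ff 29.9 F [-1.1 -0.1 -1.6] tcp [556.6  21.3  16. ]
push t 54.6 [(-78.2, -0.8), (-76.9, -0.5), (-75.4, -0.4), (-73.9, 0.7), (-72.4, 0.5), (-70.9, -0.1), (-69.4, 1.1), (-68.0, 0.2), (-66.6, 0.6), (-64.8, 0.6), (-63.6, 1.9), (-62.2, 1.8), (-60.5, 1.8), (-58.8, 2.4), (-57.4, 1.8), (-55.8, 1.1), (-54.3, 1.5), (-52.8, 1.8), (-51.3, 2.4), (-49.8, 2.3), (-48.3, 1.9), (-46.8, 2.6), (-45.3, 1.6), (-43.8, 1.8), (-42.3, 1.6), (-40.8, 1.5), (-40.2, 4.4), (-40.1, 8.2), (-40.1, 13.5), (-40.1, 15.2)]
56.6
```

View pics/u2.png

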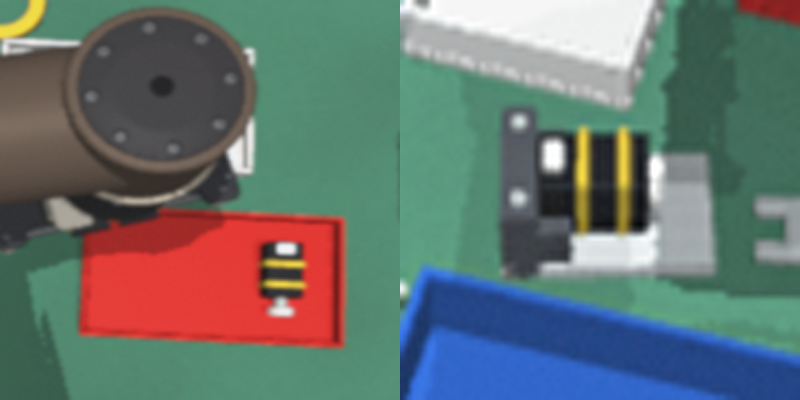

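Unit 2 is fully home: it stopped at -40, and the side view shows the head against the housing. Unit 1 lies in the red tray. The white tray was knocked toward the stand, and `store` re-measures it.

Run:
```python
from h import *
store("white",-66)
```

```text
low t 59.7 w 56.0 ff 0.0 F [ 0.8 -0.2 -0.6] tcp [562.   22.5  14.7]
grip t 60.1 w 35.8 ff 30.0 F [-1.9  0.9  3.9] tcp [561.6  22.5  14.4]
up t 61.2 w 35.7 ff 30.0 F [-0.   0.3 -1.6] tcp [560.7  22.3 148.9]
{'white': (array([ 624.6, -182.4]), np.float64(-0.081), array([149., 249.])), 'red': (array([ 436.2, -255.1]), np.float64(-0.08), array([139., 250.]))}
over t 62.3 w 35.8 ff 30.0 F [ 0.1  0.4 -0.1] tcp [ 620.1 -247.7  149.6]
down t 64.0 w 35.7 ff 30.0 F [ 0.   0.4 -1.4] tcp [ 620.4 -248.3   12.5]
65.5
```

Run:
```python
from h import *
test(0); shot("pics/u3.png"); print(T())
```

```text
low t 69.5 w 64.2 ff 0.0 F [-0.5  1.  -0.5] tcp [593.8 326.8  11.9]
grip t 70.0 w 35.8 ff 30.0 F [-0.4  1.5  2.5] tcp [593.4 326.6  11.3]
up t 71.1 w 35.7 ff 30.0 F [-0.2  0.2 -2.1] tcp [592.6 325.9 148.7]
over t 72.3 w 35.7 ff 30.0 F [-0.3  0.4 -2.6] tcp [557.2  22.1 150. ]
down t 74.0 w 35.8 ff 30.0 F [ 0.5 -0.  -1.3] tcp [556.7  21.3  16. ]
push t 85.7 [(-78.2, 0.7), (-76.9, 0.6), (-75.4, 0.4), (-73.9, -0.3), (-72.4, -0.5), (-70.9, 0.6), (-69.6, 1.5), (-67.9, 0.5), (-66.3, 0.9), (-65.0, 1.3), (-63.6, 1.8), (-61.9, 3.2), (-60.3, 2.1), (-58.8, 1.6), (-57.3, 2.7), (-55.8, 1.3), (-54.3, 0.5), (-52.8, 1.7), (-51.3, 1.9), (-49.8, 2.3), (-48.3, 1.4), (-46.8, 2.3), (-45.3, 2.4), (-43.8, 1.8), (-42.3, 1.8), (-40.8, 0.9), (-40.1, 4.9), (-40.0, 8.8), (-40.0, 11.9), (-39.9, 16.1)]
87.8
```

View pics/u3.png

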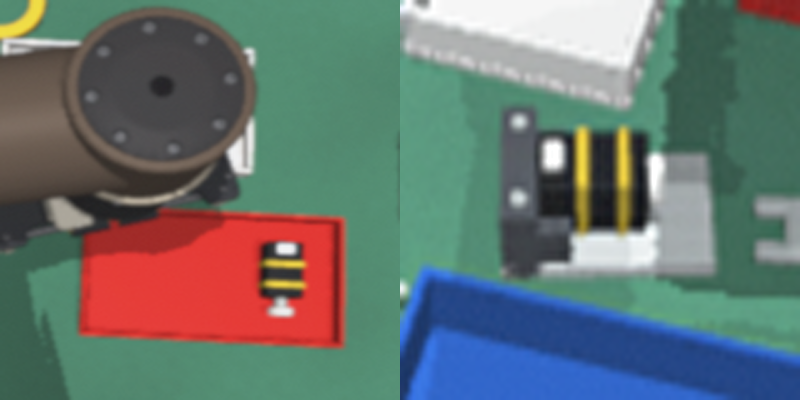

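Again fully home (stopped at -40, head against the housing). This one goes to the white tray, other slot, and then I move aside for a check.

Run:
```python
from h import *
store("white",60)
bot.move_joints([-1.033, 0.359, 0.012, 0, -1.224, -0.288])
im=bot.camera("top"); print(trays(im),T())
cv2.imwrite("pics/fin.png",cv2.resize(im[120:320,120:500,::-1],None,fx=2.1,fy=2.1,interpolation=cv2.INTER_CUBIC))
```

```text
low t 90.8 w 56.2 ff 0.0 F [-0.6  0.5  0.2] tcp [562.   22.5  14.7]
grip t 91.3 w 35.8 ff 30.0 F [-1.3  0.2  3.3] tcp [561.6  22.5  14.4]
up t 92.3 w 35.7 ff 30.0 F [-0.9  0.2 -3. ] tcp [560.7  22.3 148.9]
{'white': (array([ 624.7, -182.4]), np.float64(-0.082), array([148., 249.])), 'red': (array([ 436.2, -255.1]), np.float64(-0.08), array([139., 250.]))}
over t 93.1 w 35.7 ff 30.0 F [ 0.1  0.3 -1.5] tcp [ 630.2 -123.7  148.7]
down t 94.8 w 35.9 ff 30.0 F [ 0.2  0.2 -2.9] tcp [ 630.7 -122.7   12.5]
96.3
{'white': (array([ 624.7, -182.7]), np.float64(-0.076), array([148., 249.])), 'red': (array([ 436.2, -255.1]), np.float64(-0.08), array([139., 250.]))} 98.9
```

View pics/fin.png

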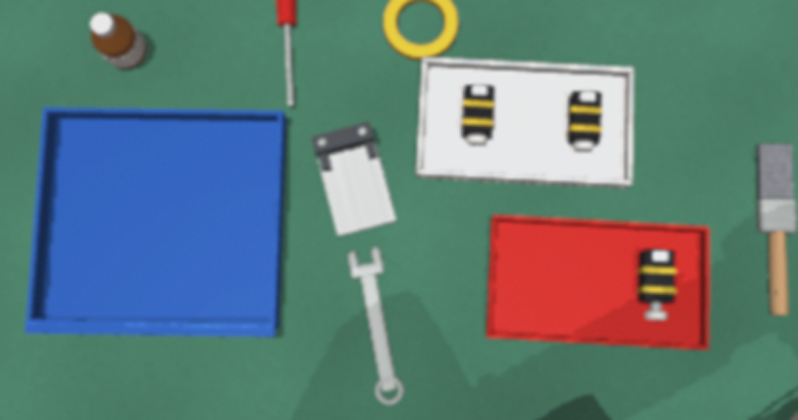

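The bin is empty. Two units lie flat in the white tray with heads home, at (478,113) and (585,120), and one in the red tray at (657,280). The bystanders are in place.

```bash
python3 -c "
from plant import bot
print(bot.close_job())"
```

```text
the job is handed in; nothing more can be done
None
```

The job is handed in: all three units in the bin were tested, with two sound ones in the white tray (plungers home) and one sticking one in the red tray. The run took about 99 s, and I don't have the judge's result.

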